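# Snap the cable-port liner into the desk shelf

## Robot

A 6-joint arm with a two-finger parallel gripper is mounted at the origin on the work surface. World frame = base frame: x ahead of the robot, y to its left, z up, the work surface at z = 0. Lengths are in m, angles in rad, forces in N, time in s.
With the tool pointing down it reaches from about 0.275 to 1 m from the base axis. Payload 8.4 kg.
Tool frame: the origin (TCP) lies on the centre line of the jaws, within the pads' length; the fingertips stand 17 mm ahead of it and the grasp point (between the pads) lies 2 mm behind it (bot.tcp_to_tips is the z of the fingertips in the tool frame, in m); z points along the fingers, y is the line along which they close (so a half turn about z gives the same grasp; the last joint's range is limited). The gripper opens to 85 mm and grips with 20 to 120 N. Pads are 22 mm wide; open, the fingers measure 114 mm over their backs; the gripper's body (76 mm by 85 mm) begins 54 mm behind the grasp point. The pads swing forward as they close: fully open they stand 13 mm farther back than shut.
Start: joints at [-1.249, 0.353, 1.633, -0, 1.155, -0.002], TCP at [0.199, -0.593, 0.248] pointing down, gripper open.
Joint ranges: [-2.63, 2.63], [-0.92, 2.1], [0.06, 2.66], [-1.3, 4.44], [0, 2.69], [-3.02, 3.02]. Speed limits (rad/s): [2.22, 2.22, 2.79, 3.14, 3.14, 3.14].

## Interface

Orientations are given as a unit quaternion [x, y, z, w].
In Python, from workcell import bot, hand, kinematics, get_obs, vision, hand_in gives the robot as it stands. The module is installed in compiled form; this text tells all that it offers. Calls block until the motion is done:
- bot.reach(position, orientation): joint-space move of the TCP to a pose.
- bot.servo_line(position, ori=None, velocity=0.15): straight line of the TCP; ori=None keeps the orientation; velocity is the mean speed in m/s.
- bot.goto_joints(angles): joint-space move.
- hand.move_gripper(opening, strength=None): finger opening in m; strength is the grip in N (None keeps the last); returns when the fingers have stopped.
- bot.dwell(seconds).
- kinematics.solve_ik(position, orientation): joint angles nearest the present ones, or None.
- get_obs(): the state.
- vision.read_camera(name): name is "side" or "top"; returns a dict with "frame" (420x560x3 uint8, red, green, blue), "intrinsics" (3x3 intrinsics, pixels), "view" (4x4, takes a point from world to camera coordinates). Camera axes: x right, y down, z forward; pixel columns grow to the right and rows downward; lengths in m; the calibration is good to about 2 mm. A picture is of the moment at which its call begins. There is no depth.
A pose or a line that the arm cannot do raises bot.IKError and nothing moves.
- hand_in(): hands the job in; it is judged then, once.
The state is a dict: "time_s": time; "joint_pos": joint angles; "joint_vel": joint speeds; "joint_efforts": joint torques, N m; "position": TCP position; "orientation": TCP orientation; "wrist_force": force on the tool from outside, world axes, zero at the start; "ft_torque": the same for the moment, N m; "gripper_width": finger opening in m; "grip_force": force on a finger pad.
Only numpy, scipy, OpenCV 4.12 (cv2) and the standard library are available. Lean on these libraries where they do the work, as an engineer would, in place of code of your own. Each camera call takes 0.05 s, during which the arm holds its last target. There are 200 camera calls.

## Task

Fit the black cable-port liner into the large bore of the oak shelf: stand it upright in the mouth of the bore and let go, then take the beech pressing tool and press the liner straight down with it until its spring lugs have clicked through under the board and the rim lies flush on the wood all round. Press steadily and no harder than it needs, never with the bare gripper, because the plastic rim cracks under a heavy shove (it breaks at 30 N). Afterwards stand the pressing tool upright on its cork mat again, and leave everything else on the bench where it is.

Things in the scene. Friction and masses are not known exactly. Their poses are not given: they have to be found in the camera images.
- liner: black plastic cable-port liner, the only round tube on the blue tray: barrel 49 mm across, 38 mm long (lowest 5 mm tapered to 44 mm), flange rim on top 60 mm across and 4 mm thick, 42 mm hole through it, 60 g. Origin: centre of its underside, z up through the flange; 42 mm tall in all. Starts upright. Grip it from above by the flange's edge. Four orange spring lugs on the barrel
- liner_seat (a point): centre of the flange's underside, 38 mm above liner's origin; meets bore when home. Lowered into the bore, the liner's lower 11 mm drop in freely and it stands on its lugs with this point 26 to 28 mm above the wood. The lugs click out under the board and lock 1 mm before the flange lands; if pressing stops short of that, it stays stuck there
- liner_top (a point): centre of the top face of the flange, 42 mm above liner's origin. Pressing here needs a force that rises to 12 to 17 N over the first 8 mm, then 7 to 12 N of steady rubbing until the click, after which the force drops and then climbs steadily once the flange is on the wood. The rim cracks at 30 N
- bore (a point): centre of the large bore (50 mm, straight through the 18 mm board) at the level of the board's upper face, about 64 mm above the bench; z up, x and y along the board's 240 mm and 300 mm sides. The smaller 34 mm bore of the board is not for this liner
- panel_centre (a point): middle of the upper face of the laminated oak shelf, 240 x 300 x 18 mm, held in two bar clamps with red handles; the clamp jaws stand 5 mm above it at its two 300 mm edges. The clamps rest on four soft foam pads: pressed from above, the board sinks straight down about 1 mm per 4.5 N and comes back up when let off
- tray: blue open parts tray 220 x 140 x 18 mm, floor 4 mm thick, origin under its centre, long side along its x; fixed; the liner stands on its floor
- mat: cork mat 180 x 150 mm, 4 mm thick, origin under its centre, long side along its x; fixed. The pressing tool stands on it; tray and mat may change sides
- pusher: turned beech pressing tool, 220 g or so: flat round foot 56 mm across and 20 mm high with a grey rubber face below, then a straight round upright handle 28 mm across up to 104 mm height. Origin: centre of its lower face, z up along the handle. Grip the handle from above
- sanding_block: cork sanding block 70 x 45 x 28 mm lying on the board near a corner, origin under its centre; leave alone
- cover: grey round cover 60 mm across, 7 mm thick, lying flat on the tray, origin under its centre; leave alone
- plug: white plug 42 mm across at the rim, 16 mm tall, on the tray, origin under its centre; leave alone
- glue: white glue bottle 60 mm across, 170 mm tall, origin under its centre; leave alone
- tape_measure: yellow tape measure 70 x 34 x 66 mm, origin under its centre; leave alone
- pencil: flat red carpenter's pencil 175 x 14 x 8 mm, origin under its middle; leave alone
- offcut: oak offcut 90 x 50 x 18 mm, origin under its centre; leave alone
Mind the look-alikes: they are no part of the job. Several things look just like the pusher: the one meant starts nearest to the robot's base. What is shaped like the mat but purple is not meant.

How it is judged:
On the way, in this order (a step that is already met when the one before it is completed fails the run):
1. the liner stands upright by itself in the mouth of the large bore, let go and not yet pressed (horizontal distance between liner and bore below 0.004 m and z of liner_seat in the frame of bore between 0.018 and 0.03 m and angle between liner's own z axis and vertical below 0.2 rad and contact force between the fingers and liner below 0.3 N), for 0.2 s.
2. the pressing tool, held in the gripper, bears down on the liner while it still stands proud (contact force between pusher and liner above 4 N and contact force between the fingers and pusher above 4 N and z of liner_seat in the frame of bore above 0.004 m), for 0.1 s.
3. the liner is home: lugs clicked through, flange flush on the board (z of liner_seat in the frame of bore below 0.0012 m and horizontal distance between liner_seat and bore below 0.002 m and angle between the z axis of liner and the z axis of bore, either way round below 0.03 rad and angle between liner's own z axis and vertical below 0.1 rad), for 0.2 s.
At the end, for the whole second after the job is handed in: The liner is locked in the large bore with the flange's underside within 1.2 mm of the wood, centred within 2 mm and square within 1.7 degrees; the pressing tool stands upright (within 4.5 degrees) with its centre on the cork mat (at least 10 mm inside its edge), at rest and released (all of step 3 and z of pusher in the frame of mat below 0.007 m and x of pusher in the frame of mat between -0.08 and 0.08 m and y of pusher in the frame of mat between -0.065 and 0.065 m and angle between pusher's own z axis and vertical below 0.08 rad and linear speed of each of pusher, liner below 0.02 m/s); the robot touches nothing.
It fails at once if the pressing tool shoved the liner with more than 30 N: the rim cracked (contact force between pusher and liner above 30 N).
It fails at once if the liner was pushed into the bore with the bare gripper (horizontal distance between liner_seat and bore below 0.02 m and z of liner_seat in the frame of bore below 0.02 m and contact force between any of the arm, the fingers and liner above 3 N).
It fails at once if something else on the bench was disturbed (moved more than 20 mm) (distance of any of sanding_block, cover, plug, glue, tape_measure, pencil, offcut from where it was at the start of the episode above 0.02 m).
It also fails if it takes over 72 s, if anything falls off the work surface, if the arm or the gripper's body presses on something with over 40 N, if the wrist force passes 120 N, or if a joint passes its speed limit or range.

## Working session

There is one attempt and no reset: what is moved stays moved. The work goes in short steps, each a Python script; the robot and the scene stay as the last script left them, time stands still between calls to the robot, and variables do not carry over. Pictures are saved under pics/ and viewed, at most 10 in all, crops included, and the job is handed in when it is done.

```bash
mkdir -p pics
python3 - <<'E'
from workcell import *
import cv2
for n in("top","side"):
    r=vision.read_camera(n);cv2.imwrite(f"pics/{n}0.png",r["frame"][:,:,::-1]);print(n,r["intrinsics"].tolist(),r["view"].round(4).tolist())
o=get_obs();print(o["time_s"],o["wrist_force"],o["orientation"],o["gripper_width"],bot.tcp_to_tips)
E
```

```text
top [[520.2907957269314, 0.0, 274.75050813967084], [0.0, 520.2907957269314, 205.0174970294583], [0.0, 0.0, 1.0]] [[-0.0277, -0.9996, -0.0069, -0.0236], [-0.9925, 0.0284, -0.1186, 0.4975], [0.1188, 0.0036, -0.9929, 1.2711], [0.0, 0.0, 0.0, 1.0]]
side [[517.3483188822064, 0.0, 290.6301820850781], [0.0, 517.3483188822064, 205.77467710487701], [0.0, 0.0, 1.0]] [[-0.973, -0.2307, -0.0083, 0.4631], [-0.1529, 0.6711, -0.7255, 0.1626], [0.1729, -0.7046, -0.6882, 1.4109], [0.0, 0.0, 0.0, 1.0]]
0.1 [ 0.28029165  0.68733699 -1.17763689] [ 9.86923283e-01  1.61189366e-01 -9.67697775e-05 -6.42111935e-04] 0.0853239911357179 0.017
```

View pics/top0.png

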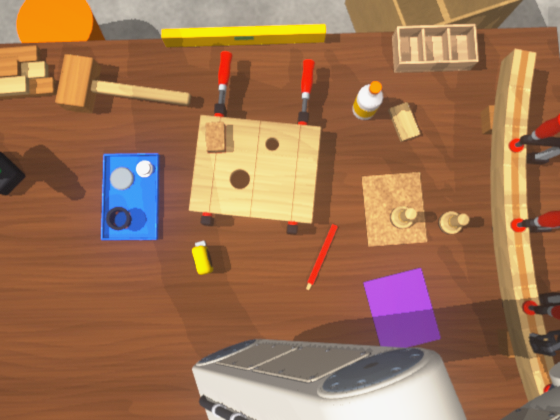

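View pics/side0.png

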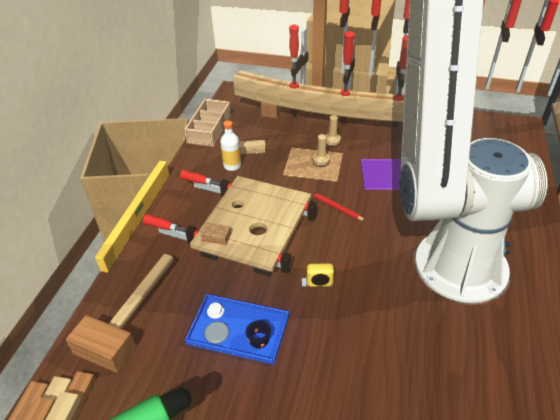

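Top view: liner candidates are the black ring on the tray at (119,217), with the grey cover at (121,178) and the white plug at (145,168) as the other round things there. The large bore is at (240,179) and the small one at (272,144). Pusher candidates are at (404,217) on the cork mat and (455,222) off it; the purple mat is at (402,308). I'll check close crops.

```bash
cat > h.py <<'E'
from workcell import *
import numpy as np, cv2
def plane(r,uv,z):
    V=np.array(r["view"]);K=np.array(r["intrinsics"]);c=-V[:3,:3].T@V[:3,3]
    d=V[:3,:3].T@np.linalg.inv(K)@np.array([uv[0],uv[1],1.]);return c+d*(z-c[2])/d[2]
def proj(r,p):
    V=np.array(r["view"]);q=np.array(r["intrinsics"])@(V[:3,:3]@np.array(p)+V[:3,3]);return q[:2]/q[2]
def tri(rs,uvs):
    from scipy.optimize import least_squares
    s=least_squares(lambda p:np.concatenate([proj(r,p)-u for r,u in zip(rs,uvs)]),[.5,0,.05]);return s.x,s.fun
def big(r,x0,y0,x1,y1,k):
    return cv2.resize(r["frame"][y0:y1,x0:x1,::-1],None,fx=k,fy=k,interpolation=cv2.INTER_CUBIC)
E
python3 - <<'E'
from h import *
t=vision.read_camera("top");s=vision.read_camera("side")
a=big(t,95,110,165,250,3);a2=big(t,185,110,325,250,3);a3=big(t,355,165,475,255,3)
b=big(s,180,290,300,370,3)
C=np.zeros((600,800,3),np.uint8)
C[:270,:360]=a3;C[:240,400:760]=b;C[:0]=0
cv2.imwrite("pics/c1.png",C)
C[:]=0;C[:420,:210]=a;C[:420,220:640]=a2
cv2.imwrite("pics/c2.png",C[:420,:640])
for n,uv,z in [("liner",(119,217),.046),("bore",(240,179),.064),("pusherA",(411,213),.104),("pusherA foot",(403,218),.02),("pusherB",(463,219),.104),("mat tl",(362,176),.004),("mat tr",(422,173),.004),("mat br",(427,242),.004),("mat bl",(367,245),.004),("tray tl",(103,154),.018),("tray br",(157,239),.018)]: print(n,plane(t,uv,z).round(4), np.linalg.norm(plane(t,uv,z)[:2]).round(3))
E
```

```text
liner [0.4759 0.3471 0.046 ] 0.589
bore [0.5591 0.0456 0.064 ] 0.561
pusherA [ 0.4597 -0.357   0.104 ] 0.582
pusherA foot [ 0.4558 -0.358   0.02  ] 0.58
pusherB [ 0.4422 -0.4777  0.104 ] 0.651
mat tl [ 0.5682 -0.2631  0.004 ] 0.626
mat tr [ 0.5715 -0.4171  0.004 ] 0.708
mat br [ 0.3948 -0.4188  0.004 ] 0.576
mat bl [ 0.3915 -0.2673  0.004 ] 0.474
tray tl [0.6419 0.3979 0.018 ] 0.755
tray br [0.4207 0.2598 0.018 ] 0.494
```

View pics/c1.png

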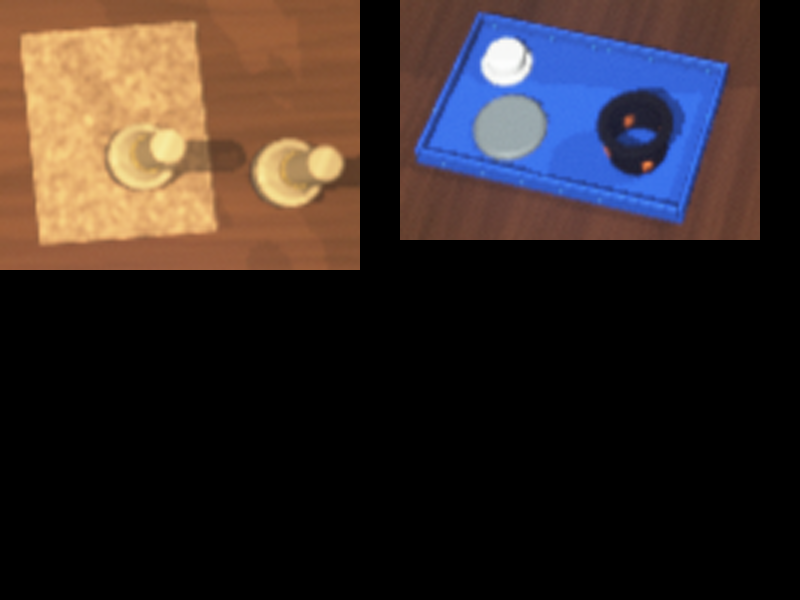

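View pics/c2.png

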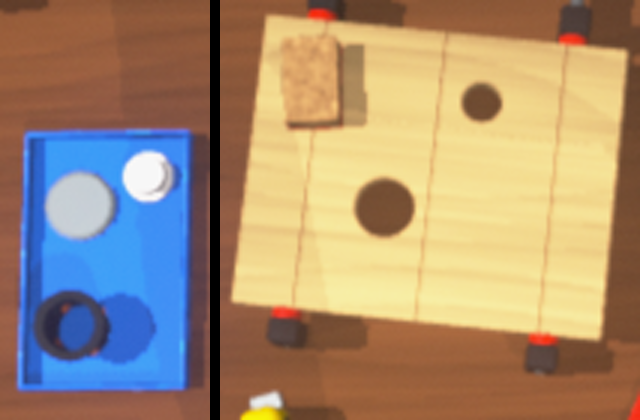

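The crops confirm the choice. The liner is the black ring with orange lugs. The pusher on the cork mat is at r = 0.58 m, against 0.65 m for its twin. Next I'll fit the known circles for precision.

```bash
cat >> h.py <<'E'
from scipy.optimize import least_squares
def fitc(r,mask,uv,z,R):
    n,l=cv2.connectedComponents(mask.astype(np.uint8));k=l[int(uv[1]),int(uv[0])]
    if k==0: return None
    cs,_=cv2.findContours(cv2.resize((l==k).astype(np.float32),None,fx=8,fy=8,interpolation=cv2.INTER_CUBIC).__gt__(.5).astype(np.uint8),cv2.RETR_EXTERNAL,cv2.CHAIN_APPROX_NONE)
    c=max(cs,key=len)[:,0]
    P=np.array([plane(r,((u+.5)/8-.5,(v+.5)/8-.5),z)[:2] for u,v in c])
    f=least_squares(lambda q:np.hypot(*(P-q[:2]).T)-q[2],[*P.mean(0),R],loss="soft_l1",f_scale=5e-4)
    g=least_squares(lambda q:np.hypot(*(P-q).T)-R,P.mean(0),loss="soft_l1",f_scale=5e-4)
    return "free",f.x.round(4),"fixR",g.x.round(4),"rms",np.sqrt((g.fun**2).mean()).round(4)
E
python3 - <<'E'
from h import *
for n,L,B in(("top",(109,218),(240,179)),("side",None,(258,230))):
    r=vision.read_camera(n);f=r["frame"].astype(int)
    print(n,"bore",[fitc(r,f.sum(2)<th,B,.064,.025) for th in (300,360)])
    print(n,proj(r,(.4759,.3471,.046)),proj(r,(.457,-.357,.104)))
    m=f.max(2)<70
    if L is None:
        p=proj(r,(.4759,.3471,.046)); ys,xs=np.nonzero(m[:, :]);i=np.argmin(np.hypot(xs-p[0],ys-p[1]+8));L=(xs[i],ys[i])
    print("liner",[fitc(r,f.max(2)<th,L,.046,.03) for th in (60,80,95)])
    # pusher top face
    p=proj(r,(.4597,-.357,.104));x,y=p.astype(int);print("pix",p)
    cv2.imwrite(f"pics/p_{n}.png",big(r,x-25,y-30,x+25,y+40,8)) 
    cv2.imwrite(f"pics/p_{n}.png",big(r,x-25,y-30,x+25,y+40,6))
t=vision.read_camera("top")
m=cv2.imread("pics/p_top.png");s=cv2.imread("pics/p_side.png")
cv2.imwrite("pics/p.png",np.hstack([m,s]))
E
```

```text
top bore [('free', array([0.5594, 0.047 , 0.0219]), 'fixR', array([0.5567, 0.0466]), 'rms', np.float64(0.0036)), ('free', array([0.5597, 0.0471, 0.023 ]), 'fixR', array([0.559 , 0.0473]), 'rms', np.float64(0.0021))]
top [119.0098093  216.99436251] [411.06799766 214.15591215]
liner [None, ('free', array([0.473 , 0.3523, 0.0205]), 'fixR', array([0.4701, 0.3343]), 'rms', np.float64(0.0053)), ('free', array([0.4731, 0.3494, 0.0274]), 'fixR', array([0.4727, 0.3483]), 'rms', np.float64(0.0028))]
pix [411.00028347 213.01169068]
side bore [('free', array([0.5555, 0.054 , 0.0171]), 'fixR', array([0.5585, 0.0453]), 'rms', np.float64(0.0093)), ('free', array([0.5565, 0.0531, 0.0186]), 'fixR', array([0.5539, 0.0602]), 'rms', np.float64(0.0077))]
side [256.4496888  328.78289611] [321.58436268 136.89943181]
liner [None, ('free', array([0.4689, 0.3561, 0.0318]), 'fixR', array([0.4688, 0.3554]), 'rms', np.float64(0.004)), ('free', array([0.4683, 0.3562, 0.0325]), 'fixR', array([0.4688, 0.3561]), 'rms', np.float64(0.0043))]
pix [320.7620559  136.79082815]
```

View pics/p.png

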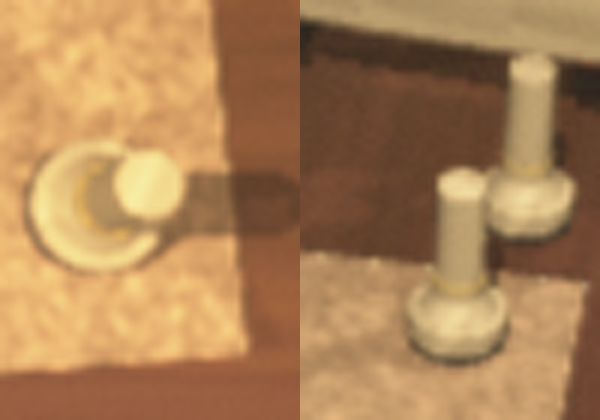

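```bash
cat >> h.py <<'E'
def fit2(r,ch,uv,z,R,th,inv=True,win=22):
    x,y=int(uv[0]),int(uv[1]);x0,y0=x-win,y-win
    a=cv2.resize(ch[y0:y+win,x0:x+win].astype(np.float32),None,fx=8,fy=8,interpolation=cv2.INTER_CUBIC)
    m=((a<th) if inv else (a>th)).astype(np.uint8)
    cs,_=cv2.findContours(m,cv2.RETR_EXTERNAL,cv2.CHAIN_APPROX_NONE)
    c=[k for k in cs if len(k)>80];
    if not c: return None
    c=min(c,key=lambda k:np.hypot(*(k[:,0].mean(0)-8*win)))[:,0]
    P=np.array([plane(r,((u+.5)/8-.5+x0,(v+.5)/8-.5+y0),z)[:2] for u,v in c])
    f=least_squares(lambda q:np.hypot(*(P-q[:2]).T)-q[2],[*P.mean(0),R],loss="soft_l1",f_scale=5e-4)
    return f.x.round(4).tolist(),round(float(np.sqrt((f.fun**2).mean())),4)
E
python3 - <<'E'
from h import *
R={n:vision.read_camera(n) for n in("top","side")}
B0=(.5595,.047,.064);L0=(.473,.350,.046)
for n,r in R.items():
    f=r["frame"].astype(np.float32);g=f.mean(2)
    x,y=proj(r,B0).astype(int);print(n,"bore row",g[y,x-14:x+15].astype(int).tolist())
    for th in(110,125,140): print(th,fit2(r,g,proj(r,B0),.064,.025,th))
    x,y=proj(r,L0).astype(int);print("liner row B",f[y,x-18:x+24,2].astype(int).tolist())
    for th in(70,85,100,120): print(th,fit2(r,f[:,:,2],proj(r,L0),.046,.03,th))
    for th in(200,210,220): print("push",th,fit2(r,f[:,:,1],[(410.2,213.2),(322,136.5)][n=="side"],.108,.014,th,False,12))
print(tri(list(R.values()),[(410.2,213.2),(321.6,136)]))
E
```

```text
top bore row [210, 210, 210, 208, 179, 121, 87, 81, 82, 82, 82, 82, 83, 83, 82, 83, 83, 82, 84, 83, 83, 83, 84, 86, 120, 190, 205, 204, 199]
110 ([0.5596, 0.0469, 0.0225], 0.0002)
125 ([0.5597, 0.047, 0.0232], 0.0002)
140 ([0.5598, 0.047, 0.0238], 0.0002)
liner row B [74, 100, 208, 230, 185, 162, 164, 120, 87, 83, 71, 64, 63, 64, 65, 94, 157, 177, 180, 179, 179, 180, 180, 181, 181, 181, 177, 134, 99, 88, 83, 79, 123, 188, 209, 210, 211, 211, 211, 211, 210, 211]
70 ([0.4731, 0.3524, 0.0186], 0.0044)
85 ([0.4736, 0.352, 0.0241], 0.0062)
100 ([0.473, 0.3491, 0.028], 0.0016)
120 ([0.4729, 0.3492, 0.0289], 0.0016)
push 200 ([0.4592, -0.3543, 0.0123], 0.0004)
push 210 ([0.4591, -0.3541, 0.0116], 0.0004)
push 220 ([0.4598, -0.3522, 0.0093], 0.0018)
side bore row [186, 190, 190, 192, 192, 181, 129, 116, 118, 104, 78, 73, 64, 58, 58, 59, 59, 61, 60, 62, 71, 93, 107, 118, 164, 178, 185, 190, 194]
110 ([0.5562, 0.0535, 0.0177], 0.0027)
125 ([0.5567, 0.0529, 0.019], 0.003)
140 ([0.5577, 0.0511, 0.0213], 0.0032)
liner row B [236, 236, 237, 237, 236, 233, 181, 92, 58, 55, 52, 49, 50, 51, 50, 54, 63, 65, 56, 52, 52, 49, 47, 47, 49, 47, 48, 46, 49, 49, 51, 65, 136, 150, 154, 170, 228, 234, 234, 223, 218, 218]
70 ([0.4683, 0.3564, 0.0316], 0.0035)
85 ([0.4684, 0.3562, 0.0322], 0.0036)
100 ([0.4684, 0.356, 0.0327], 0.0036)
120 ([0.4683, 0.3557, 0.0333], 0.0036)
push 200 ([0.4561, -0.352, 0.0093], 0.0011)
push 210 ([0.4556, -0.3507, 0.0062], 0.0013)
push 220 None
(array([ 0.45797093, -0.35363289,  0.10997274]), array([ 0.04863394,  0.32443088, -0.4488851 , -0.05300252]))
```

```bash
cat >> h.py <<'E'
Q=np.array([1.,0,0,0])              # closes along world y
Qx=np.array([.70710678,.70710678,0,0]) # closes along world x
def st(m=""):
    o=get_obs();print(m,"t",round(o["time_s"],2),"p",np.round(o["position"],4),"w",round(o["gripper_width"],4),"g",np.round(o["grip_force"],1),"F",np.round(o["wrist_force"],2),"T",np.round(o["ft_torque"],2));return o
E
python3 - <<'E'
from h import *
for nm,q in(("Q",Q),("Qx",Qx)):
    for p in((.473,.349,.15),(.473,.349,.04),(.56,.047,.09),(.458,-.354,.08)): 
        j=kinematics.solve_ik(p,q);print(nm,p,None if j is None else np.round(j,2))
x,y=.473,.3495
bot.reach([.40,-.1,.30],Q);st("via")
bot.reach([x,y,.13],Qx);bot.servo_line([x,y,.040],velocity=.1);st("down")
hand.move_gripper(.05,20);st("x-grip")
hand.move_gripper(.085);o=st()
E
```

```text
Q (0.473, 0.349, 0.15) [ 0.63  0.41  1.8  -0.    0.94  2.2 ]
Q (0.473, 0.349, 0.04) [ 0.63  0.56  1.85 -0.    0.73  2.2 ]
Q (0.56, 0.047, 0.09) [ 0.08  0.46  1.89 -0.    0.79  1.65]
Q (0.458, -0.354, 0.08) [-0.66  0.49  1.86 -0.    0.79  0.91]
Qx (0.473, 0.349, 0.15) [ 0.63  0.41  1.8  -0.    0.94  0.63]
Qx (0.473, 0.349, 0.04) [ 0.63  0.56  1.85 -0.    0.73  0.63]
Qx (0.56, 0.047, 0.09) [ 0.08  0.46  1.89 -0.    0.79  0.08]
Qx (0.458, -0.354, 0.08) [-0.66  0.49  1.86 -0.    0.79 -0.66]
via t 2.38 p [ 0.4002 -0.1005  0.3   ] w 0.0853 g 0.0 F [0.24 0.05 0.37] T [-0.01 -0.01  0.02]
down t 5.2 p [0.4734 0.3498 0.0406] w 0.0856 g 0.0 F [-0.2  -0.16 -0.89] T [ 0.   -0.   -0.01]
x-grip t 5.58 p [0.4734 0.3498 0.041 ] w 0.0581 g 20.2 F [-1.32 -1.04  5.79] T [-0.1   0.17  0.02]
 t 5.97 p [0.4729 0.3495 0.0399] w 0.0849 g 0.0 F [ 0.03  0.57 -0.06] T [-0.01  0.02 -0.04]
```

Run:
```python
from h import *
x,y=.473,.3495
bot.servo_line([x,y,.06]);bot.reach([x,y,.06],Q);bot.servo_line([x,y,.040],velocity=.1)
hand.move_gripper(.05,25);st("y-grip")
bot.servo_line([x,y,.16]);st("up")
bx,by=.5598,.0470
bot.reach([bx,by,.16],Q);bot.servo_line([bx,by,.112],velocity=.08);bot.dwell(.3);o=st("over")
R={n:vision.read_camera(n) for n in("top","side")}
I=[big(r,*(lambda p:(p[0]-32,p[1]-40,p[0]+32,p[1]+40))(proj(r,(bx,by,.09)).astype(int)),6) for r in R.values()]
cv2.imwrite("pics/over.png",np.hstack(I))
for n,r in R.items(): print(n,proj(r,(bx,by,.09)).astype(int)-[32,40],proj(r,(bx,by,.114)),proj(r,(bx,by,.072)))
```

```text
y-grip t 8.38 p [0.4733 0.3497 0.0408] w 0.0576 g 25.8 F [-1.31 -1.51  5.75] T [-0.25  0.1  -0.02]
up t 9.33 p [0.4725 0.3491 0.1591] w 0.0575 g 26.9 F [-0.22 -0.36 -0.92] T [0.02 0.01 0.02]
over t 11.58 p [0.56   0.047  0.1124] w 0.0578 g 26.9 F [ 0.39 -0.66 -0.75] T [ 0.   -0.02 -0.  ]
top [206 136] [237.82521824 175.1406625 ] [239.16030543 178.171568  ]
side [224 181] [256.02758526 215.34095784] [256.85610264 226.20852034]
```

View pics/over.png

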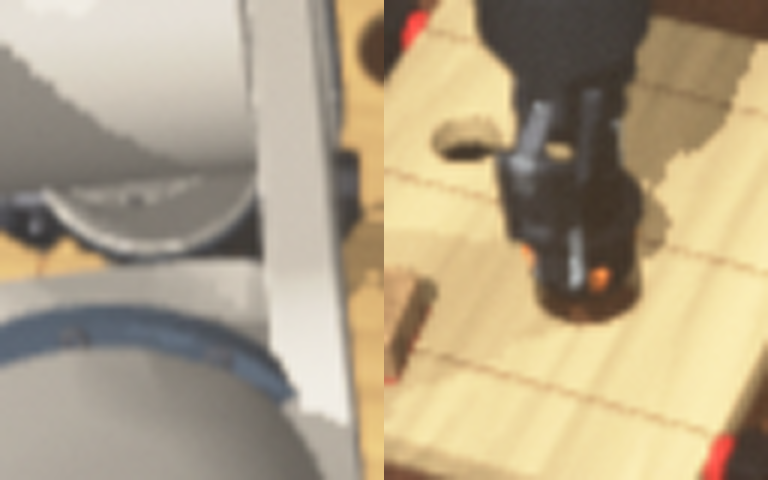

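Run:
```python
from h import *
bx,by=.5598,.0470
bot.servo_line([bx,by,.102],velocity=.05);bot.dwell(.2);F0=get_obs()["wrist_force"].copy()
z=.102
while z>.0885:
    z-=.001;bot.servo_line([bx,by,z],velocity=.02);bot.dwell(.05);o=get_obs();d=o["wrist_force"]-F0
    print(round(z,4),np.round(o["position"],4),d.round(2),np.round(o["ft_torque"],2))
    if abs(d[2])>2.5: break
st()
```

```text
0.101 [0.5598 0.047  0.101 ] [-0.26  1.54 -0.97] [ 0.03 -0.03 -0.01]
0.1 [0.5597 0.047  0.1   ] [0.56 0.43 0.79] [-0.07  0.03  0.03]
0.099 [0.5598 0.047  0.099 ] [ 1.07  0.12 -0.15] [-0.01  0.01 -0.01]
0.098 [0.5597 0.047  0.098 ] [ 0.09  0.33 -0.34] [-0.02  0.05  0.02]
0.097 [0.5597 0.047  0.097 ] [-1.01 -0.2   1.28] [ 0.06  0.15 -0.03]
0.096 [0.5597 0.047  0.096 ] [-2.42  0.43  3.45] [-0.01  0.31  0.03]
 t 14.03 p [0.5597 0.047  0.096 ] w 0.0577 g 27.0 F [-2.67  0.37  2.79] T [-0.01  0.31  0.03]
```

Run:
```python
from h import *
x,y=.5598,.0470;z=.097
bot.servo_line([x-.001,y,z],velocity=.03);bot.dwell(.1);x-=.001;st()
for i in range(30):
    F=np.mean([(bot.dwell(.03),get_obs()["wrist_force"])[1] for _ in range(4)],0)
    o=get_obs();print(np.round([x,y,z],4),F.round(2),np.round(o["ft_torque"],2))
    if F[2]>4: print("stop");break
    if abs(F[0])>1.0: x+=np.sign(F[0])*.0003
    if abs(F[1])>1.0: y+=np.sign(F[1])*.0003
    if F[2]<2 : 
        if z<=.0885: break
        z-=.001
    bot.servo_line([x,y,z],velocity=.03)
st()
```

```text
t 14.38 p [0.559 0.047 0.097] w 0.0577 g 26.9 F [ 0.45  0.36 -0.84] T [ 0.01 -0.06 -0.  ]
[0.5588 0.047  0.097 ] [ 0.72 -0.27 -0.31] [-0.02  0.01  0.04]
[0.5588 0.047  0.096 ] [ 0.    0.09 -0.8 ] [-0.03 -0.    0.06]
[0.5588 0.047  0.095 ] [ 0.23  0.38 -0.78] [-0.    0.03 -0.02]
[0.5588 0.047  0.094 ] [-0.3  -0.39 -0.69] [-0.03  0.08  0.01]
[0.5588 0.047  0.093 ] [ 0.04  0.09 -0.12] [-0.06  0.05 -0.07]
[0.5588 0.047  0.092 ] [-0.52  0.33 -0.75] [-0.    0.04  0.  ]
[0.5588 0.047  0.091 ] [-0.17 -0.3  -0.45] [-0.02  0.07 -0.  ]
[0.5588 0.047  0.09  ] [-1.11 -0.81  0.23] [-0.09  0.17  0.03]
[0.5585 0.047  0.089 ] [-1.58 -0.45  0.96] [-0.1   0.18 -0.03]
[0.5582 0.047  0.088 ] [-2.02 -0.61  1.66] [-0.16  0.26  0.01]
 t 17.97 p [0.5582 0.047  0.088 ] w 0.058 g 27.0 F [-1.76 -1.22  1.44] T [-0.16  0.26  0.01]
```

Run:
```python
from h import *
hand.move_gripper(.085);bot.servo_line([.5585,.047,.16]);st()
bot.reach([.4583,-.354,.20],Q);bot.dwell(.1)
R={n:vision.read_camera(n) for n in("top","side")}
p=(.5585,.047,.07)
I=[big(r,*(lambda p:(p[0]-32,p[1]-40,p[0]+32,p[1]+40))(proj(r,p).astype(int)),6) for r in R.values()]
cv2.imwrite("pics/in.png",np.hstack(I));st()
for n,r in R.items(): print(n,proj(r,p).astype(int)-[32,40],proj(r,(p[0],p[1],.095)))
f=R["top"]["frame"].astype(np.float32);g=f.mean(2)
for th in(90,110,130,150): print(fit2(R["top"],g,proj(R["top"],(.5585,.047,.095)),.095,.03,th))
```

```text
t 18.99 p [0.5581 0.047  0.1596] w 0.0854 g 0.0 F [-1.16  0.26 -0.46] T [0.01 0.05 0.02]
 t 20.73 p [ 0.4588 -0.3532  0.1999] w 0.085 g 0.0 F [-0.13  0.33  0.81] T [-0.02  0.03  0.02]
top [207 138] [238.45086624 177.07342486]
side [225 186] [256.8655756  220.38775524]
([0.5598, 0.0461, 0.028], 0.0004)
([0.5598, 0.0459, 0.0291], 0.0004)
([0.5597, 0.0454, 0.0301], 0.0006)
([0.5578, 0.0367, 0.0365], 0.0042)
```

View pics/in.png

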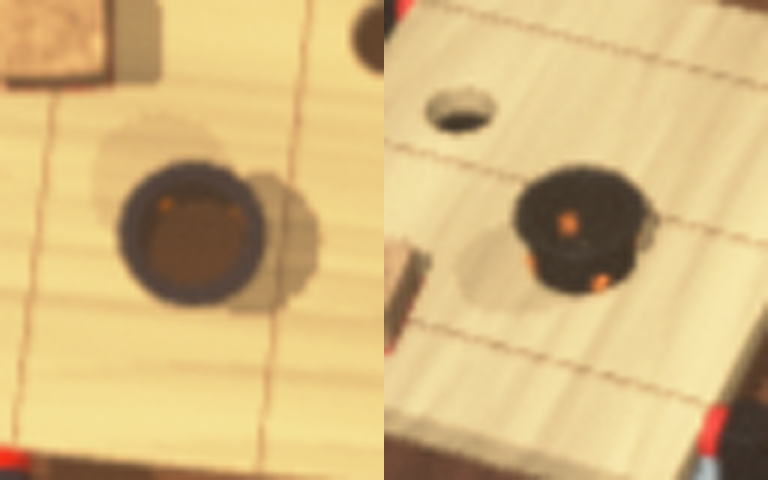

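Top view: the liner ring sits concentric on the bore at about (239,177). Side view: it stands upright with its lugs above the wood. Now the pusher.

Run:
```python
from h import *
x,y=.4586,-.354
bot.servo_line([x,y,.085],velocity=.12);st("at")
hand.move_gripper(.02,90);st("grip")
bot.servo_line([x,y,.235],velocity=.15);st("up")
X,Y=.5586,.0468
bot.reach([X,Y,.235],Q);bot.servo_line([X,Y,.185],velocity=.08);bot.dwell(.3);st("over")
R={n:vision.read_camera(n) for n in("top","side")}
p=(X,Y,.1)
I=[big(r,*(lambda p:(p[0]-32,p[1]-40,p[0]+32,p[1]+40))(proj(r,p).astype(int)),6) for r in R.values()]
cv2.imwrite("pics/press.png",np.hstack(I))
```

```text
at t 21.83 p [ 0.459  -0.3543  0.0857] w 0.0851 g 0.0 F [ 0.27  0.5  -0.06] T [-0.01  0.04  0.01]
grip t 22.41 p [ 0.4588 -0.3542  0.0854] w 0.0262 g 88.0 F [-0.58  0.29  4.92] T [ 0.16  0.12 -0.01]
up t 23.56 p [ 0.458  -0.3536  0.2339] w 0.0266 g 88.4 F [ 0.16  0.13 -1.23] T [ 0.04  0.01 -0.02]
over t 26.16 p [0.5588 0.0468 0.1854] w 0.0259 g 88.4 F [ 0.59  0.16 -1.63] T [-0.03 -0.01 -0.04]
```

View pics/press.png

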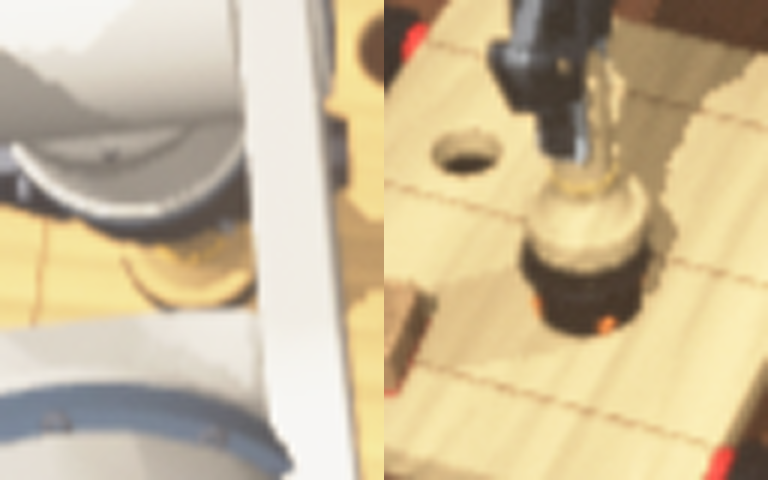

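Run:
```python
from h import *
X,Y=.5586,.0468;F0=np.mean([(bot.dwell(.05),get_obs()["wrist_force"])[1] for _ in range(6)],0)
z=.185;zc=None;pk=0;drop=False;L=[]
while z>.138:
    z-=.0005;bot.servo_line([X,Y,z],velocity=.02);bot.dwell(.04)
    o=get_obs();d=o["wrist_force"]-F0;f=d[2];L.append((round(z*1e3,1),round(f,1)))
    if zc is None and f>3: zc=z
    if f>24: print("HIGH");break
    if zc and zc-z>.017 and f<5 : drop=True
    if drop and f>11: print("landed");break
print(F0.round(2),"zc",zc);print(L);st()
```

```text
HIGH
[-0.1   0.22 -2.13] zc 0.1735
[(184.5, np.float64(-0.3)), (184.0, np.float64(-0.5)), (183.5, np.float64(0.2)), (183.0, np.float64(-1.0)), (182.5, np.float64(0.5)), (182.0, np.float64(0.1)), (181.5, np.float64(-0.3)), (181.0, np.float64(-0.1)), (180.5, np.float64(-0.2)), (180.0, np.float64(-0.4)), (179.5, np.float64(0.5)), (179.0, np.float64(0.2)), (178.5, np.float64(0.1)), (178.0, np.float64(-0.4)), (177.5, np.float64(-0.1)), (177.0, np.float64(0.5)), (176.5, np.float64(0.2)), (176.0, np.float64(-0.2)), (175.5, np.float64(0.8)), (175.0, np.float64(0.1)), (174.5, np.float64(0.6)), (174.0, np.float64(2.0)), (173.5, np.float64(3.6)), (173.0, np.float64(4.5)), (172.5, np.float64(5.3)), (172.0, np.float64(7.7)), (171.5, np.float64(7.6)), (171.0, np.float64(9.4)), (170.5, np.float64(9.2)), (170.0, np.float64(10.6)), (169.5, np.float64(11.2)), (169.0, np.float64(12.8)), (168.5, np.float64(12.9)), (168.0, np.float64(13.0)), (167.5, np.float64(13.8)), (167.0, np.float64(13.2)), (166.5, np.float64(14.4)), (166.0, np.float64(14.4)), (165.5, np.float64(16.1)), (165.0, np.float64(17.2)), (16
[... 643 characters left out ...]
.5, np.float64(9.7)), (152.0, np.float64(10.1)), (151.5, np.float64(9.8)), (151.0, np.float64(9.8)), (150.5, np.float64(11.3)), (150.0, np.float64(11.6)), (149.5, np.float64(11.3)), (149.0, np.float64(10.2)), (148.5, np.float64(9.8)), (148.0, np.float64(11.6)), (147.5, np.float64(7.3)), (147.0, np.float64(7.7)), (146.5, np.float64(9.3)), (146.0, np.float64(11.5)), (145.5, np.float64(12.5)), (145.0, np.float64(14.6)), (144.5, np.float64(16.3)), (144.0, np.float64(17.9)), (143.5, np.float64(19.9)), (143.0, np.float64(20.4)), (142.5, np.float64(20.8)), (142.0, np.float64(23.1)), (141.5, np.float64(25.3))]
 t 51.93 p [0.5592 0.0467 0.1433] w 0.0265 g 91.1 F [-5.2  -2.29 23.2 ] T [0.13 1.08 0.08]
```

Run:
```python
from h import *
x,y=.4586,-.354
bot.servo_line([.5586,.0468,.225],velocity=.15);bot.reach([x,y,.20],Q);bot.servo_line([x,y,.089],velocity=.1)
bot.dwell(.1);f0=get_obs()["wrist_force"][2];z=.089;st("near")
while z>.079:
    z-=.001;bot.servo_line([x,y,z],velocity=.03);f=get_obs()["wrist_force"][2]-f0
    if f>2: break
print(z,f);hand.move_gripper(.085);bot.servo_line([x,y,.19],velocity=.2);st("clear")
R={n:vision.read_camera(n) for n in("top","side")}
I=[]
for r in R.values():
  for p,w,h in(((.5586,.0468,.066),32,40),((x-.0,y,.05),32,40)):
    c=proj(r,p).astype(int);I.append(big(r,c[0]-w,c[1]-h,c[0]+w,c[1]+h,3))
cv2.imwrite("pics/end.png",np.hstack(I))
```

```text
near t 55.53 p [ 0.459  -0.3543  0.0897] w 0.026 g 88.5 F [-0.65  0.06 -1.95] T [-0.01 -0.03  0.02]
0.08499999999999999 5.610086822605904
clear t 57.82 p [ 0.4581 -0.3537  0.1893] w 0.0853 g 0.0 F [-0.62 -0.21 -0.  ] T [ 0.04  0.02 -0.04]
```

View pics/end.png

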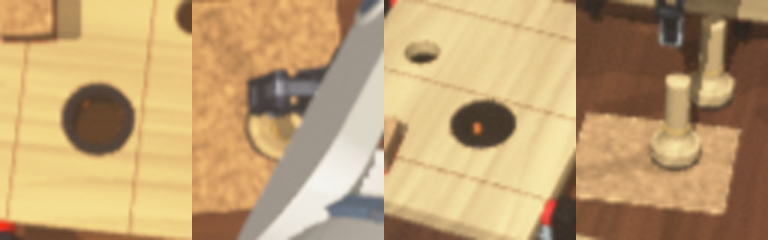

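The liner is flush in the bore in both views, the pusher stands upright on the cork mat, and the gripper is clear.

```bash
python3 -c "
from workcell import *
print(hand_in())"
```

```text
the job is handed in; nothing more can be done
None
```

I handed the job in at about 58 s of the 72 s allowed: the liner clicked through and looks flush in the large bore (press force by the wrist sensor peaked near 25 N, under the 30 N limit), the pressing tool is back upright on its cork mat, nothing else was touched as far as I could tell, and no verdict came back.

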